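Turn the parts case on the bench post and stow it front-out

ROBOT

A 6-joint arm with a two-finger parallel gripper is mounted at the origin on the work surface. World frame = base frame: x ahead of the robot, y to its left, z up, the work surface at z = 0. Lengths are in m, angles in rad, forces in N, time in s.
With the tool pointing down it reaches from about 0.225 to 0.725 m from the base axis. Payload 3.1 kg.
Tool frame: the origin (TCP) lies at the very end of the fingers, on their centre line; the grasp point (between the pads) lies 19 mm behind it (arm.grip_point_offset is the distance from the TCP to the grasp point, in m); z points along the fingers, y is the line along which they close (so a half turn about z gives the same grasp; the last joint's range is limited). The gripper opens to 85 mm and grips with 20 to 120 N. Pads are 22 mm wide; open, the fingers measure 114 mm over their backs; the gripper's body (76 mm by 85 mm) begins 54 mm behind the grasp point. The pads swing forward as they close: fully open they stand 13 mm farther back than shut.
Start: joints at [-1.313, 0.048, 0.099, 1.622, 0, 1.443], TCP at [0.198, -0.486, 0.231] pointing down, gripper open.
Joint ranges: [-2.91, 2.91], [-0.99, 1.94], [-1.21, 1.42], [-2.12, 2.29], [-1.49, 1.47], [-3.14, 3.14]. Speed limits (rad/s): [2.79, 2.79, 3.14, 3.14, 3.14, 3.14].

INTERFACE

Orientations are given as a rotation vector (axis times angle).
In Python, from rig import arm gives the robot as it stands. The module is installed in compiled form; this text tells all that it offers. Calls block until the motion is done:
- arm.move_to(position, orientation): joint-space move of the TCP to a pose.
- arm.servo_line(position, vel=0.15, rot=None, f_stop=None): straight line of the TCP; rot=None keeps the orientation; vel is the mean speed in m/s. With f_stop (N) it stops when the force on the tool has changed by that much, and returns True; else False.
- arm.move_j(angles): joint-space move.
- arm.grip(opening): finger opening in m; the grip force is fixed at half the most; returns when the fingers have stopped.
- arm.pause(seconds).
- arm.ik(position, orientation): joint angles nearest the present ones, or None.
- arm.state(): the state.
- arm.read_camera(name): name is "side" or "top" or "wrist"; returns a dict with "img" (400x640x3 uint8, blue, green, red), "range_z" (400x640 float32, m along the optical axis (not along the pixel's ray), 0 where there is no reading), "K" (3x3 intrinsics, pixels), "k1" (the pictures are not rectified: a ray, as slopes to the right and down, at radius r is drawn at 1 + k1 r^2 times it, then the intrinsics apply), "rvec" (rotation vector, rad) and "tvec" (3), from world to camera coordinates, as OpenCV has them. Camera axes: x right, y down, z forward; pixel columns grow to the right and rows downward; lengths in m; the calibration is good to about 2 mm. A picture is of the moment at which its call begins.
A pose or a line that the arm cannot do raises arm.MotionError and nothing moves.
- arm.job_done(): hands the job in; it is judged then, once.
Trained networks look in a picture, given as the dict that the camera call returned (one of the last four; its "shot" number tells which), for a name from the list of things; names that differ only in an ending like _2 or _b are one class to them, and where a whole thing is asked for, a point or a joint stands for the part that bears it (a point fixed in the world has none). Each returns a list of dicts, best first, with "confidence" (0 to 1); they miss things now and then, are a little off and sometimes report something else, mostly with a low value. They report only what shows in the picture. A call takes as long as a camera call. They do not tell look-alikes from the thing itself.
- arm.regions_of(name, picture): "mask" (400x640 bool, what is visible of it) and "rect" ([left, top, width, height] in pixels, round what is visible of it).
The state is a dict: "time_s": time; "joint_pos": joint angles; "joint_vel": joint speeds; "effort": joint torques, N m; "tcp_pos": TCP position; "ee_rot": TCP orientation; "wrist_force": force on the tool from outside, world axes, zero at the start; "wrist_torque": the same for the moment, N m; "grip_width": finger opening in m; "grip_force": force on a finger pad.
Only numpy, scipy, OpenCV 4.12 (cv2) and the standard library are available. Lean on these libraries where they do the work, as an engineer would, in place of code of your own. Each camera call takes 0.05 s, during which the arm holds its last target. There are 200 camera calls.

TASK

The square green parts case stands sideways on to its bay. Without lifting or tipping it, push it round a quarter turn against the fixed red post, then slide it fully home in the bay under the wire deck, squarely, up to the back stop and with its yellow front facing out of the bay mouth. Let go of it and leave the paint tin, the oil bottle and the wrench where they are.

Things in the scene. Friction and masses are not known exactly. Their poses are not given: they have to be found in the camera images.
- case: closed green case, 110 x 110 x 75 mm tall, 0.4 to 0.75 kg, loose, too wide to grip across; slides under 2 to 6 N. Origin: centre of underside, z up; yellow front at its own -x. At the start it stands 5 to 60 mm short of the post, turned -90 deg (+-10) from the bay's axes: front towards bay +y, so it must turn counter-clockwise (seen from above).
- case_front (a point): centre of the case's yellow front face (black recess), 37.5 mm above its underside, 55 mm from its centre; a yellow band 28 mm wide also runs along this edge of the case's top
- post: fixed upright red post, white band, 24 mm in diameter, 80 mm tall; origin: centre of its foot, 135 to 155 mm before the bay mouth, 75 mm to bay +y of the centre line. A case pushed along bay +x meets it 5 to 45 mm from its leading face's bay +y end; it then swings round if the trailing face's bay -y end is pushed on an arc about the post (pushed straight on, it can jam).
- bay: fixed bay: two wooden guide rails 50 mm tall, a back stop, a wire deck above; the bench is its floor. Origin: centre of the mouth at bench level; +x into the bay, y across, z up. Rails 128 mm apart inside (y = +-64 mm) from x = 30 mm on, flaring to about 165 mm apart at x = 0. Case home: its centre at x = 80 mm, its front at x = 25 mm, axes along the bay's.
- bay_stop (a point): middle of the foot of the back stop's face: bay x = 135 mm, y = 0, at bench level
- deck_edge (a point): middle of the wire deck's front edge, bay x = 1 mm, 165 mm above the bench. The deck reaches from here to x = 172 mm, y = +-113 mm, underside 160 mm up, top 171 mm; legs 16 mm thick at x = 8 and 165 mm, y = +-108 mm. The home case lies 24 mm behind this edge, so the last push needs the hand tilted 30 to 45 deg, leaning back out of the mouth.
- paint_tin: bystander: paint tin, 90 mm in diameter, 100 mm tall, origin at the centre of its underside
- oil_bottle: bystander: blue bottle, 60 mm in diameter, 130 mm tall, origin at the centre of its underside
- wrench: bystander: steel wrench 180 mm long lying on the bench beside the bay, origin near its middle
Things that resemble listed ones, but are neither listed nor needed, are in the scene too. What is meant by the post is not black or purple, and is the smaller of those in its own colour.

How it is judged:
On the way:
1. the case, part-way through its turn, bears against the red post (contact force between case and post above 0.3 N and angle between the x axis of case and the x axis of bay, either way round between 0.4 and 1.15 rad), for 0.05 s.
At the end, for the whole second after the job is handed in: The case stands flat on the bench inside the bay, at rest: its centre within 7 mm of home (80 mm in from the mouth) and within 16 mm of the centre line, square to the bay within 0.10 rad, its yellow front facing out of the mouth (x of case in the frame of bay between 0.073 and 0.087 m and y of case in the frame of bay between -0.016 and 0.016 m and angle between the x axis of case and the x axis of bay, either way round below 0.1 rad and x of case_front in the frame of bay below 0.045 m and height (world z) of case below 0.006 m and angle between case's own z axis and vertical below 0.06 rad and linear speed of case below 0.01 m/s); the robot touches nothing.
It fails at once if the case is lifted or tipped (height (world z) of case above 0.025 m or angle between case's own z axis and vertical above 0.3 rad).
It fails at once if the paint tin is disturbed (distance of paint_tin from where it was at the start of the episode above 0.025 m).
It fails at once if the oil bottle is disturbed (distance of oil_bottle from where it was at the start of the episode above 0.025 m).
It fails at once if the wrench is disturbed (distance of wrench from where it was at the start of the episode above 0.025 m).
It also fails if it takes over 69 s, if anything falls off the work surface, if the arm or the gripper's body presses on something with over 40 N, if the wrist force passes 120 N, or if a joint passes its speed limit or range.

## Working session

There is one attempt and no reset: what is moved stays moved. The work goes in short steps, each a Python script; the robot and the scene stay as the last script left them, time stands still between calls to the robot, and variables do not carry over. Pictures are saved under pics/ and viewed, at most 10 in all, crops included, and the job is handed in when it is done.

```bash
mkdir -p pics
cat > h.py <<'E'
import numpy as np, cv2
from rig import arm
def world(p,mask=None):
    """HxWx3 world coords for all pixels"""
    H,W=p["range_z"].shape
    K=np.asarray(p["K"],float);k1=p["k1"]
    u,v=np.meshgrid(np.arange(W),np.arange(H))
    xd=(u-K[0,2])/K[0,0];yd=(v-K[1,2])/K[1,1]
    x,y=xd.copy(),yd.copy()
    for _ in range(15):
        s=1+k1*(x*x+y*y);x=xd/s;y=yd/s
    z=p["range_z"]
    P=np.stack([x*z,y*z,z],-1)
    R=cv2.Rodrigues(np.asarray(p["rvec"],float))[0];t=np.asarray(p["tvec"],float).ravel()
    Q=(P-t)@R
    Q[z<=0]=np.nan
    return Q
E
python3 - <<'E'
from h import *
for n in ("top","side"):
    p=arm.read_camera(n);cv2.imwrite(f"pics/{n}0.png",p["img"])
    Q=world(p)
    R=cv2.Rodrigues(np.asarray(p["rvec"],float))[0];print(n,"campos",-R.T@np.asarray(p["tvec"]).ravel(),"k1",p["k1"])
    for name in ("case","case_front","post","bay","deck_edge","paint_tin","oil_bottle","wrench"):
        for r in arm.regions_of(name,p)[:4]:
            q=Q[r["mask"]];q=q[~np.isnan(q[:,0])]
            if len(q): print(name,round(r["confidence"],2),r["rect"],len(q),"med",np.median(q,0).round(3),"lo",np.percentile(q,2,axis=0).round(3),"hi",np.percentile(q,98,axis=0).round(3))
E
```

```text
top campos [ 0.35758796 -0.04425294  1.06371019] k1 -0.003929432341598538
case 0.66 [196.5, 183.8, 49.9, 51.1] 2314 med [0.521 0.17  0.074] lo [0.467 0.115 0.011] hi [0.582 0.227 0.078]
case_front 0.95 [196.1, 184.5, 52.7, 49.8] 2377 med [0.521 0.169 0.074] lo [0.467 0.114 0.001] hi [0.582 0.229 0.078]
post 0.83 [259.1, 145.4, 18.1, 27.4] 261 med [0.641 0.057 0.104] lo [0.633 0.045 0.01 ] hi [0.663 0.073 0.111]
post 0.6 [265.4, 118.0, 15.9, 30.9] 309 med [0.71  0.048 0.093] lo [0.704 0.034 0.003] hi [0.732 0.065 0.114]
post 0.59 [239.8, 152.1, 9.2, 13.8] 127 med [0.648 0.126 0.071] lo [0.643 0.117 0.01 ] hi [0.663 0.136 0.082]
bay 0.93 [320.3, 138.8, 92.8, 118.9] 4996 med [ 0.561 -0.183  0.144] lo [ 0.427 -0.269 -0.003] hi [ 0.665 -0.076  0.174]
bay 0.27 [316.0, 133.9, 22.5, 27.5] 506 med [ 0.68  -0.079  0.093] lo [ 0.642 -0.109  0.   ] hi [ 0.741 -0.055  0.169]
deck_edge 0.63 [319.6, 140.1, 93.4, 114.5] 4842 med [ 0.549 -0.182  0.165] lo [ 0.428 -0.267 -0.002] hi [ 0.662 -0.076  0.174]
paint_tin 0.82 [397.6, 156.9, 44.5, 40.0] 1190 med [ 0.611 -0.311  0.098] lo [ 0.575 -0.353  0.024
[... 1295 characters left out ...]
.4, 74.7] 4242 med [0.523 0.195 0.073] lo [0.469 0.125 0.01 ] hi [0.579 0.237 0.076]
paint_tin 0.85 [306.7, 113.2, 37.6, 52.1] 1199 med [ 0.613 -0.283  0.076] lo [ 0.576 -0.351  0.003] hi [ 0.658 -0.209  0.166]
paint_tin 0.7 [265.3, 278.3, 71.4, 74.1] 4322 med [0.523 0.195 0.073] lo [0.469 0.124 0.006] hi [0.58  0.237 0.076]
oil_bottle 0.89 [256.8, 168.4, 27.1, 49.5] 1069 med [ 0.683 -0.063  0.076] lo [ 0.662 -0.089  0.007] hi [ 0.712 -0.05   0.129]
wrench 0.57 [393.9, 177.4, 17.1, 59.1] 521 med [ 0.391 -0.18   0.005] lo [ 0.368 -0.271 -0.002] hi [ 0.422 -0.099  0.009]
wrench 0.46 [284.3, 112.0, 113.1, 118.9] 5354 med [ 0.554 -0.159  0.051] lo [ 0.422 -0.28  -0.001] hi [ 0.665 -0.068  0.172]
```

Run:
```python
import cv2
a=cv2.imread("pics/top0.png")[100:290,170:450]
b=cv2.imread("pics/side0.png")[100:370,190:430]
a=cv2.resize(a,None,fx=2.85,fy=2.85,interpolation=cv2.INTER_CUBIC);cv2.imwrite("pics/a.png",a)
b=cv2.resize(b,None,fx=2.2,fy=2.2,interpolation=cv2.INTER_CUBIC);cv2.imwrite("pics/b.png",b)
```

```text
(no output)
```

View pics/a.png

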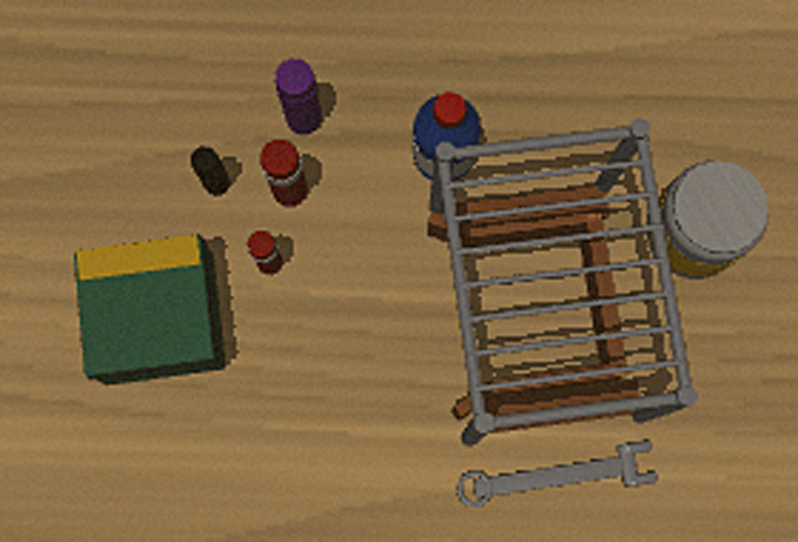

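View pics/b.png

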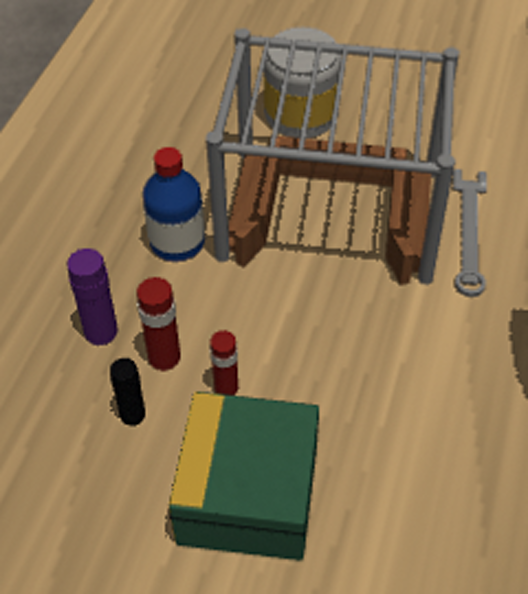

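The pictures show the case at crop a (150,310), yellow edge up. The look-alikes for the post, in crop a, are a black post (210,170), a purple post (298,95), a large red post with a band (283,172) and a small red post with a white band (264,250). The small red one fits: it is red, the smaller of the two reds, about 80 mm tall, and at about (0.578, 0.08). Bay +x runs right, towards world -y. Next I'll fit the poses.

```bash
cat >> h.py <<'E'
def rectfit(pts):
    q=pts[:,:2].astype(np.float32)
    (c,s,a)=cv2.minAreaRect(q); return np.array(c),np.array(s),a
def sel(p,Q,lo,hi):
    with np.errstate(invalid='ignore'):
        return np.all((Q>lo)&(Q<hi),-1)
def case_pose(p,Q=None,zlo=.066,zhi=.084):
    """case centre + yaw (of case +x, opposite yellow) from its top face colour"""
    Q=world(p) if Q is None else Q
    hsv=cv2.cvtColor(p["img"],cv2.COLOR_BGR2HSV)
    z=sel(p,Q,[.2,-.35,zlo],[.8,.4,zhi])
    g=z&(hsv[...,0]>55)&(hsv[...,0]<95)&(hsv[...,1]>90)
    y=z&(hsv[...,0]>20)&(hsv[...,0]<33)&(hsv[...,1]>150)
    def big(m):
        n,l,st,_=cv2.connectedComponentsWithStats(m.astype(np.uint8)); return l==1+np.argmax(st[1:,4])
    g=big(g)
    gc=np.median(Q[g],0)
    y=y&(np.linalg.norm(Q[...,:2]-gc[:2],axis=-1)<.11)
    m=g|y; c,s,a=rectfit(Q[m])
    d=gc[:2]-Q[y].mean(0)[:2]; rough=np.arctan2(d[1],d[0])
    k=np.round((rough-np.radians(a))/(np.pi/2)); yaw=np.radians(a)+k*np.pi/2
    return c,s,(yaw+np.pi)%(2*np.pi)-np.pi,rough,g.sum(),y.sum()
E
python3 - <<'E'
from h import *
np.set_printoptions(precision=4,suppress=True)
for n in ("top","side"):
    p=arm.read_camera(n);Q=world(p);print(n)
    print("case",case_pose(p,Q))
    hsv=cv2.cvtColor(p["img"],cv2.COLOR_BGR2HSV)
    red=((hsv[...,0]<8)|(hsv[...,0]>172))&(hsv[...,1]>120)
    m=red&sel(p,Q,[.55,.05,.074],[.61,.11,.086]);q=Q[m]
    print("post top",len(q),q.mean(0),cv2.minEnclosingCircle(q[:,:2].astype(np.float32)))
    m=sel(p,Q,[.55,.05,.01],[.61,.11,.07]);q=Q[m]
    f=lambda t:np.hypot(q[:,0]-t[0],q[:,1]-t[1])-.012
    from scipy.optimize import least_squares
    print("post side fit",least_squares(f,[.578,.075],loss="soft_l1",f_scale=.002).x,len(q))
    m=sel(p,Q,[.40,-.30,.157],[.70,-.05,.18]);q=Q[m]; print("deck",len(q),rectfit(q),np.percentile(q[:,2],[5,50,95]))
    # rails: brown tops z .045-.055
    m=sel(p,Q,[.40,-.30,.044],[.70,-.05,.056]);q=Q[m]; np.save(n+"_rail.npy",q)
    m2=sel(p,Q,[.40,-.30,.157],[.70,-.05,.18]); np.save(n+"_deck.npy",Q[m2])
E
```

```text
top
case (array([0.5266, 0.1736]), array([0.1099, 0.1084]), np.float64(-2.9771204685536503), np.float64(-2.687728395755058), np.int64(509), np.int64(444))
post top 65 [0.5804 0.0756 0.0792] ((0.5803226828575134, 0.07548994570970535), 0.011137806810438633)
post side fit [0.5807 0.076 ] 52
deck 2592 (array([ 0.5437, -0.1721]), array([0.2323, 0.1728]), 8.819198608398438) [0.1652 0.1688 0.1731]
side
case (array([0.527 , 0.1773]), array([0.1106, 0.1094]), np.float64(-2.973192921801785), np.float64(-3.0769750779154585), np.int64(2528), np.int64(732))
post top 102 [0.5808 0.0797 0.0781] ((0.580875813961029, 0.07897288352251053), 0.012484938837587833)
post side fit [0.5817 0.0777] 190
deck 2227 (array([ 0.5441, -0.1691]), array([0.2315, 0.1757]), 8.646440505981445) [0.1624 0.1678 0.1723]
```

```bash
cat >> h.py <<'E'
from scipy.spatial.transform import Rotation as Rn
TH=np.radians(8.75)               # bay y axis heading in world
BY=np.array([np.cos(TH),np.sin(TH),0]);BX=np.array([np.sin(TH),-np.cos(TH),0]);BZ=np.array([0,0,1.])
O=np.r_[np.array([.5439,-.1706])-.0865*BX[:2],0]
PB=np.array([-.152,.0745])
def b2w(x,y,z): return O+x*BX+y*BY+z*BZ
def w2b(p): d=np.r_[np.asarray(p)[:2],0]-O; return np.array([d@BX,d@BY])
def ori(yaw=0.,tilt=0.,s=1):
    """tool y along s*bay y turned by yaw; tool z down, leaning so that it points towards bay +x by tilt"""
    Rz=Rn.from_rotvec(BZ*yaw)
    z=Rz.apply(np.sin(tilt)*BX-np.cos(tilt)*BZ); y=s*Rz.apply(BY)
    return Rn.from_matrix(np.stack([np.cross(y,z),y,z],1)).as_rotvec()
BAYYAW=np.arctan2(BX[1],BX[0])
def look(names=("top","side")):
    out=[]
    for n in names:
        p=arm.read_camera(n)
        try:
            c,s,yaw,rough,g,y=case_pose(p)
            rel=(yaw-BAYYAW+np.pi)%(2*np.pi)-np.pi
            print(n,"case bay",w2b(c).round(4),"size",s.round(3),"rel deg",round(np.degrees(rel),1),g,y)
        except Exception as e: print(n,"case fit failed",e)
        out.append(p)
    return out
def st():
    s=arm.state();print("t",round(s["time_s"],2),"tcp bay",w2b(s["tcp_pos"]).round(4),"z",round(s["tcp_pos"][2],3),"F",np.round(s["wrist_force"],1),"j",np.round(s["joint_pos"],2),"w",round(s["grip_width"],3));return s
E
python3 - <<'E'
from h import *
print("post",w2b([.5809,.077]),"case",w2b([.5268,.1755]),"angle",np.degrees(-2.975-BAYYAW))
for s in (1,-1):
    print(s)
    for x,y,yaw,t,z in [(-.345,.036,0,0,.3),(-.345,.036,0,0,.025),(-.30,-.02,0,0,.025),(-.22,-.09,np.pi/4,0,.025),(-.06,-.08,np.pi/2,0,.025),(-.2,.008,0,.72,.03),(.03,0,0,.72,.03),(-.05,0,0,0,.03)]:
        q=arm.ik(b2w(x,y,z),ori(yaw,t,s)); print((x,y,yaw,t),b2w(x,y,z).round(3),None if q is None else np.round(q,2))
E
```

```text
post [-0.15258974  0.07423513] case [-0.25817323  0.03574892] angle -89.20494405141991
1
(-0.345, 0.036, 0, 0) [0.514 0.261 0.3  ] [0.35 0.22 0.43 1.78 0.   1.77]
(-0.345, 0.036, 0, 0) [0.514 0.261 0.025] [ 0.35  0.23 -0.11  1.23  0.    1.77]
(-0.3, -0.02, 0, 0) [0.465 0.208 0.025] [ 0.29  0.07 -0.29  1.21  0.    1.71]
(-0.22, -0.09, 0.7853981633974483, 0) [0.408 0.119 0.025] [ 0.12 -0.16 -0.51  1.22  0.    0.76]
(-0.06, -0.08, 1.5707963267948966, 0) [ 0.443 -0.038  0.025] [-0.24 -0.1  -0.46  1.21  0.   -0.39]
(-0.2, 0.008, 0, 0.72) [0.508 0.114 0.03 ] [ 0.47  0.37 -0.1   1.37 -0.68  1.99]
(0.03, 0, 0, 0.72) [ 0.535 -0.115  0.03 ] [ 0.05  0.12 -0.39  0.96 -0.72  1.43]
(-0.05, 0, 0, 0) [ 0.523 -0.036  0.03 ] [-0.2   0.1  -0.25  1.22  0.    1.22]
-1
(-0.345, 0.036, 0, 0) [0.514 0.261 0.3  ] [ 0.35  0.22  0.43  1.78  0.   -1.37]
(-0.345, 0.036, 0, 0) [0.514 0.261 0.025] [ 0.35  0.23 -0.11  1.23  0.   -1.37]
(-0.3, -0.02, 0, 0) [0.465 0.208 0.025] [ 0.29  0.07 -0.29  1.21  0.   -1.43]
(-0.22, -0.09, 0.7853981633974483, 0) [0.408 0.119 0.025] [ 0.12 -0.16 -0.51  1.22  0.   -2.38]
(-0.06, -0.08, 1.5707963267948966, 0) [ 0.443 -0.038  0.025] [-0.24 -0.1  -0.46  1.21  0.    2.75]
(-0.2, 0.008, 0, 0.72) [0.508 0.114 0.03 ] [ 0.47  0.37 -0.1   1.37 -0.68 -1.15]
(0.03, 0, 0, 0.72) [ 0.535 -0.115  0.03 ] [ 0.05  0.12 -0.39  0.96 -0.72 -1.71]
(-0.05, 0, 0, 0) [ 0.523 -0.036  0.03 ] [-0.2   0.1  -0.25  1.22  0.   -1.92]
```

Run:
```python
from h import *
R=ori()
s=arm.state();p=np.array(s["tcp_pos"]);arm.servo_line(p+[0,0,.1],vel=.3)
arm.move_to(b2w(-.365,.034,.30),R); arm.grip(.06)
arm.servo_line(b2w(-.365,.034,.018),vel=.25); st()
h=arm.servo_line(b2w(-.281,.034,.018),vel=.06,f_stop=10); print(h); st()
ps=look(); cv2.imwrite("pics/s1.png",np.hstack([cv2.resize(ps[0]["img"][110:280,170:350],None,fx=2,fy=2),cv2.resize(ps[1]["img"][170:340,200:380],None,fx=2,fy=2)]))
```

```text
t 6.04 tcp bay [-0.3654  0.0355] z 0.02 F [ 0.9 -0.  -0.7] j [ 0.39  0.25 -0.1   1.22  0.    1.81] w 0.06
True
t 7.24 tcp bay [-0.2881  0.0333] z 0.018 F [0.4 0.9 1. ] j [ 0.25  0.2  -0.17  1.21  0.01  1.67] w 0.06
top case bay [-0.2183  0.0319] size [0.113 0.111] rel deg -95.7 58 317
side case bay [-0.2105  0.0356] size [0.11  0.088] rel deg -90.3 521 12
```

View pics/s1.png

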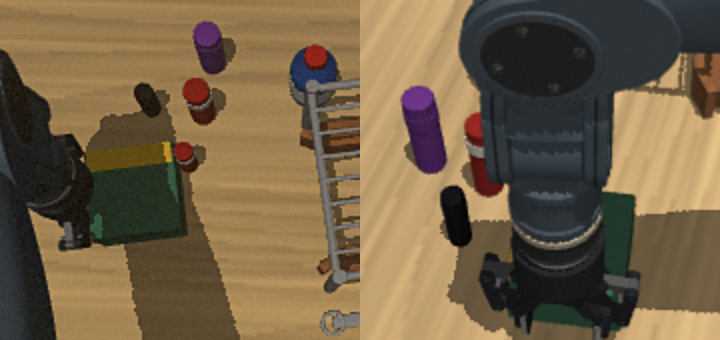

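The case bears on the small red post at left-view (185,155), square and flush. Next I'll move the closed fingers to its bay -y end and push on the arc.

```bash
python3 - <<'E'
import re
s=open('h.py').read()
s=s.replace("(hsv[...,0]<95)&(hsv[...,1]>90)","(hsv[...,0]<95)&(hsv[...,1]>60)")
s=s.replace("cv2.connectedComponentsWithStats(m.astype(np.uint8))","cv2.connectedComponentsWithStats(cv2.dilate(m.astype(np.uint8),np.ones((5,5))))").replace("return l==1+np.argmax(st[1:,4])","return m&(l==1+np.argmax(st[1:,4]))")
s=s.replace("(hsv[...,1]>150)","(hsv[...,1]>140)")
s+='''
def arc(start,phis,vel=.06,f=30,z=.02,piv=PB):
    """TCP from bay xy `start` (phi=0) on an arc about the post, hand turning with it"""
    r=np.asarray(start)-piv
    for d in phis:
        a=np.radians(d);x,y=piv+np.array([np.cos(a)*r[0]-np.sin(a)*r[1],np.sin(a)*r[0]+np.cos(a)*r[1]])
        h=arm.servo_line(b2w(x,y,z),vel=vel,rot=ori(a),f_stop=f)
        F=np.array(arm.state()["wrist_force"]);print(d,(round(x,3),round(y,3)),h,"Fbay",round(F@BX,1),round(F@BY,1),round(F[2],1))
        if h: break
'''
open('h.py','w').write(s)
E
python3 - <<'E'
from h import *
arm.servo_line(b2w(-.305,.033,.02),vel=.1); arm.grip(0.0); st()
arm.servo_line(b2w(-.305,-.004,.02),vel=.12)
print(arm.servo_line(b2w(-.286,-.004,.02),vel=.05,f_stop=4));s=st()
arc(w2b(s["tcp_pos"]),[8,16,24,32])
st();ps=look(); cv2.imwrite("pics/s2.png",np.hstack([cv2.resize(ps[0]["img"][110:280,170:350],None,fx=2,fy=2),cv2.resize(ps[1]["img"][170:340,200:380],None,fx=2,fy=2)]))
E
```

```text
t 8.26 tcp bay [-0.3049  0.033 ] z 0.02 F [-0.4  0.   0.4] j [ 0.28  0.21 -0.15  1.22  0.01  1.7 ] w -0.0
True
t 9.14 tcp bay [-0.2864 -0.0048] z 0.019 F [ 0.4  0.  -0.6] j [ 0.25  0.11 -0.27  1.2   0.01  1.67] w -0.0
8 (np.float64(-0.274), np.float64(-0.023)) False Fbay -0.5 0.1 -0.3
16 (np.float64(-0.259), np.float64(-0.039)) False Fbay -0.6 -0.8 0.6
24 (np.float64(-0.243), np.float64(-0.053)) False Fbay -1.1 -0.8 0.6
32 (np.float64(-0.224), np.float64(-0.064)) False Fbay -0.4 -0.4 0.7
t 11.2 tcp bay [-0.224  -0.0638] z 0.02 F [-0.5  0.3  0.7] j [ 0.14 -0.08 -0.45  1.2  -0.    1.  ] w -0.0
top case bay [-0.19    0.0212] size [0.112 0.096] rel deg -57.2 490 342
side case bay [-0.1986  0.0194] size [0.109 0.11 ] rel deg -56.7 1705 718
```

View pics/s2.png

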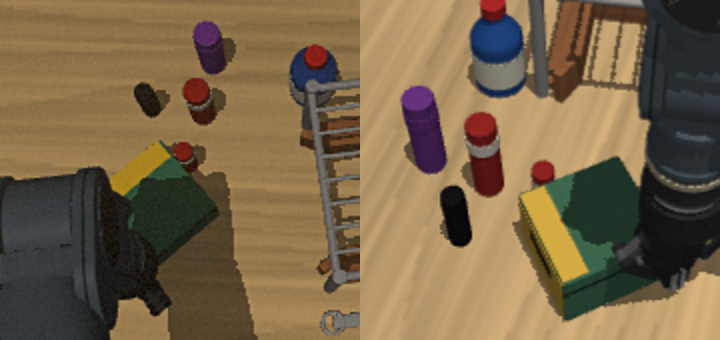

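The case is turning against the post (33° turned), but the finger has crept to its corner. I'll set it 25 mm further in along the face and go on.

Run:
```python
from h import *
a=np.radians(33);n=np.array([np.cos(a),np.sin(a)]);t=np.array([-n[1],n[0]])
s=arm.state();c=w2b(s["tcp_pos"]);R=ori(a)
p1=c-.012*n;p2=p1+.026*t;p3=p2+.02*n
arm.servo_line(b2w(*p1,.02),vel=.1,rot=R);arm.servo_line(b2w(*p2,.02),vel=.1)
print(arm.servo_line(b2w(*p3,.02),vel=.04,f_stop=4));s=st()
c=w2b(s["tcp_pos"]); r=c-PB; b=-a; s0=PB+np.array([np.cos(b)*r[0]-np.sin(b)*r[1],np.sin(b)*r[0]+np.cos(b)*r[1]])
arc(s0,[41,49,57,65])
st();ps=look(); cv2.imwrite("pics/s3.png",np.hstack([cv2.resize(ps[0]["img"][110:280,170:350],None,fx=2,fy=2),cv2.resize(ps[1]["img"][170:340,200:380],None,fx=2,fy=2)]))
```

```text
True
t 12.37 tcp bay [-0.2374 -0.0428] z 0.019 F [ 0.4 -0.3  0.2] j [ 0.16 -0.02 -0.39  1.2   0.    1.01] w 0.0
41 (np.float64(-0.22), np.float64(-0.054)) False Fbay -0.5 -0.4 0.8
49 (np.float64(-0.202), np.float64(-0.062)) False Fbay -0.9 -0.9 -0.5
57 (np.float64(-0.182), np.float64(-0.067)) False Fbay -0.8 -0.4 0.2
65 (np.float64(-0.162), np.float64(-0.07)) False Fbay -0.6 -0.2 -0.3
t 14.31 tcp bay [-0.1624 -0.0701] z 0.02 F [-0.3  0.5 -0.3] j [-0.   -0.11 -0.48  1.2   0.    0.28] w -0.0
top case bay [-0.1676  0.0553] size [0.177 0.08 ] rel deg -57.1 218 124
side case bay [-0.1792  0.0123] size [0.112 0.109] rel deg -25.0 1843 750
```

View pics/s3.png

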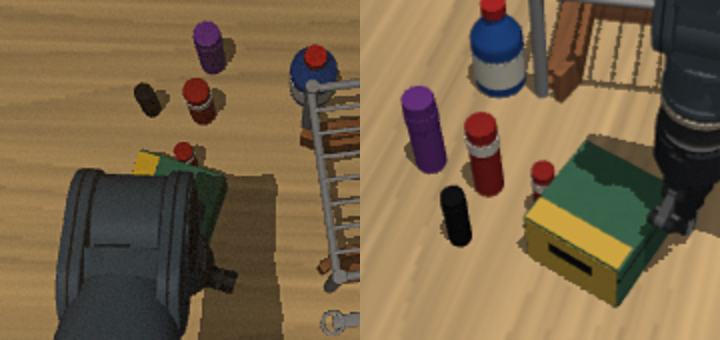

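Turned 65° and still bearing on the post at the middle of its face. One more stretch of arc with the finger set in again, then I'll lift clear and look.

Run:
```python
from h import *
a=np.radians(65);n=np.array([np.cos(a),np.sin(a)]);t=np.array([-n[1],n[0]])
c=w2b(arm.state()["tcp_pos"]);R=ori(a)
p1=c-.012*n;p2=p1+.014*t;p3=p2+.02*n
arm.servo_line(b2w(*p1,.02),vel=.1,rot=R);arm.servo_line(b2w(*p2,.02),vel=.1)
print(arm.servo_line(b2w(*p3,.02),vel=.04,f_stop=4));s=st()
c=w2b(s["tcp_pos"]); r=c-PB; b=-a; s0=PB+np.array([np.cos(b)*r[0]-np.sin(b)*r[1],np.sin(b)*r[0]+np.cos(b)*r[1]])
arc(s0,[73,80,86])
s=st();a=np.radians(86);n=np.array([np.cos(a),np.sin(a)]);c=w2b(s["tcp_pos"])
arm.servo_line(b2w(*(c-.03*n),.02),vel=.15); 
arm.servo_line(b2w(*(c-.05*n),.25),vel=.3)
q=arm.ik(b2w(-.33,.0,.25),ori(0,.72)); print(q)
ps=look()
arm.move_to(b2w(-.36,.0,.25),ori(0,.72)); st()
ps=look(); cv2.imwrite("pics/s4.png",np.hstack([cv2.resize(ps[0]["img"][110:280,170:350],None,fx=2,fy=2),cv2.resize(ps[1]["img"][170:340,200:380],None,fx=2,fy=2)]))
```

```text
True
t 15.35 tcp bay [-0.175 -0.065] z 0.019 F [-0.5 -0.2  0.5] j [ 0.02 -0.09 -0.46  1.2   0.    0.31] w -0.0
73 (np.float64(-0.155), np.float64(-0.067)) False Fbay -0.7 -1.6 0.7
80 (np.float64(-0.138), np.float64(-0.066)) False Fbay -0.3 -1.5 0.2
86 (np.float64(-0.123), np.float64(-0.064)) False Fbay 0.4 -0.4 -0.8
t 16.68 tcp bay [-0.1237 -0.0637] z 0.02 F [-0.4 -0.5 -0.8] j [-0.09 -0.09 -0.46  1.2   0.   -0.17] w 0.0
[ 0.67688947  0.45750899  0.44964966  1.97658075 -0.60754611  2.22632837]
top case bay [-0.17    0.1011] size [0.115 0.024] rel deg -63.0 19 2
side case bay [-0.1631  0.008 ] size [0.109 0.111] rel deg -4.9 1874 747
t 20.16 tcp bay [-3.595e-01  1.000e-04] z 0.25 F [ 0.  -0.4 -0.5] j [ 0.72  0.52  0.53  2.02 -0.59  2.27] w -0.0
top case bay [-0.1612  0.0069] size [0.108 0.111] rel deg -3.8 1466 482
side case bay [-0.117   0.0496] size [0.046 0.023] rel deg nan 119 0h.py:37: RuntimeWarning: Mean of empty slice.
  d=gc[:2]-Q[y].mean(0)[:2]; rough=np.arctan2(d[1],d[0])
  ret = um.true_divide(
```

View pics/s4.png

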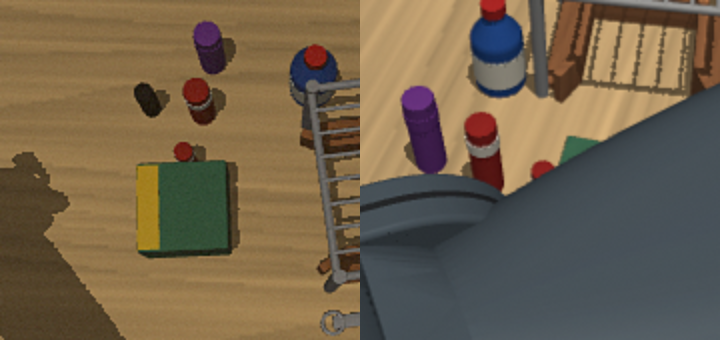

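Picture s4 shows the case turned with its yellow front towards -x (left view (147,208)). It stands against the post at (183,152), 4° off square and centred at y = 7 mm. Now I'll slide it in with the hand tilted and the fingers spread.

Run:
```python
from h import *
arm.grip(.045); R=ori(0,.72)
arm.servo_line(b2w(-.27,.004,.02),vel=.25,rot=R); st()
print(arm.servo_line(b2w(-.215,.004,.02),vel=.08,f_stop=25)); st()
print(arm.servo_line(b2w(-.06,.000,.02),vel=.08,f_stop=25)); st()
ps=look(); cv2.imwrite("pics/s5.png",np.hstack([cv2.resize(ps[0]["img"][110:280,220:420],None,fx=2,fy=2),cv2.resize(ps[1]["img"][100:270,220:420],None,fx=2,fy=2)]))
```

```text
t 21.9 tcp bay [-0.2706  0.005 ] z 0.021 F [-0.1 -0.2  0. ] j [ 0.59  0.48  0.02  1.46 -0.64  2.12] w 0.045
False
t 22.73 tcp bay [-0.2146  0.0043] z 0.02 F [-0.4 -0.2  0.5] j [ 0.5   0.4  -0.09  1.37 -0.67  2.02] w 0.045
False
t 24.82 tcp bay [-0.0599  0.0003] z 0.02 F [-0.8 -0.  -0.6] j [ 0.22  0.2  -0.33  1.11 -0.72  1.66] w 0.045
top case bay [-0.0001  0.003 ] size [0.109 0.109] rel deg -0.0 1002 474
side case bay [-0.1999  0.147 ] size [0. 0.] rel deg nan 1 0h.py:37: RuntimeWarning: Mean of empty slice.
  d=gc[:2]-Q[y].mean(0)[:2]; rough=np.arctan2(d[1],d[0])
  ret = um.true_divide(
```

View pics/s5.png

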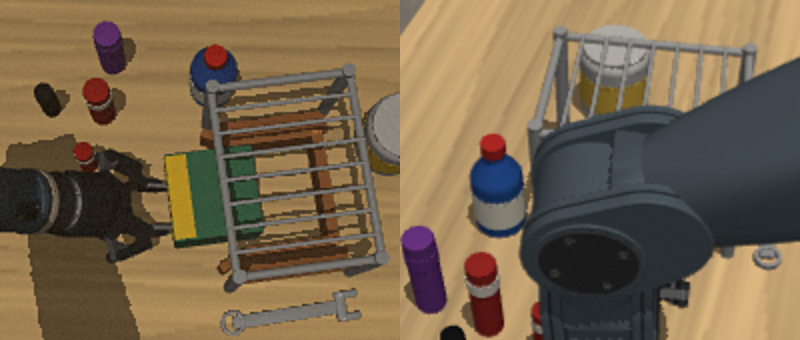

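The case is half in, square, at y = +3 mm. Final slow push to the back stop follows.

Run:
```python
from h import *
print(arm.servo_line(b2w(.005,.000,.02),vel=.07,f_stop=25)); st()
print(arm.servo_line(b2w(.026,.000,.02),vel=.03,f_stop=13)); s=st()
ps=look(("top",))
arm.servo_line(b2w(-.04,.0,.02),vel=.15); arm.servo_line(b2w(-.2,.0,.12),vel=.25)
arm.move_to(b2w(-.36,.0,.25),ori(0,.72)); st()
p=look(("top",))[0];Q=world(p)
# stop position check and bystanders
for name in ("paint_tin","oil_bottle","wrench"):
    for r in arm.regions_of(name,p)[:1]:
        q=Q[r["mask"]];q=q[~np.isnan(q[:,0])];print(name,np.median(q,0).round(3))
cv2.imwrite("pics/s6.png",cv2.resize(p["img"][120:280,230:430],None,fx=3,fy=3))
```

```text
False
t 26.0 tcp bay [ 0.0052 -0.0004] z 0.02 F [-0.2  0.  -0.5] j [ 0.1   0.15 -0.39  0.99 -0.72  1.5 ] w 0.045
True
t 26.57 tcp bay [0.021 0.   ] z 0.019 F [-0.5  2.7  1.3] j [ 0.06  0.14 -0.4   0.96 -0.71  1.45] w 0.045
top case bay [0.0807 0.003 ] size [0.11 0.11] rel deg 0.2 1027 365
t 28.92 tcp bay [-3.588e-01  1.000e-04] z 0.249 F [-0.6  0.5 -0.8] j [ 0.72  0.52  0.53  2.02 -0.59  2.27] w 0.045
top case bay [0.0806 0.0032] size [0.11  0.109] rel deg 0.2 1009 361
paint_tin [ 0.61  -0.311  0.098]
oil_bottle [ 0.68  -0.077  0.092]
wrench [ 0.391 -0.199  0.006]
```

View pics/s6.png

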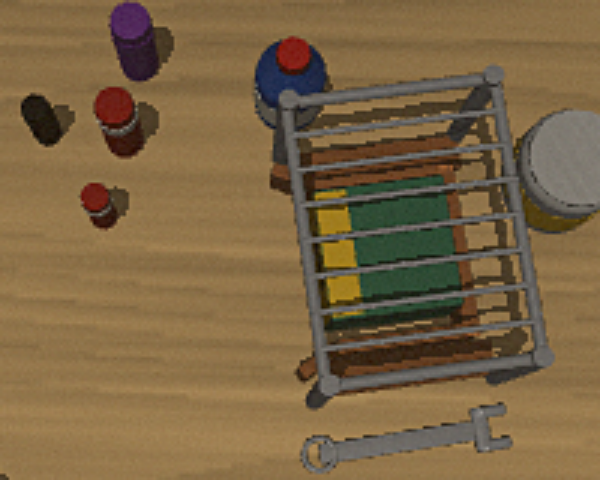

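The case is home against the stop (crop (458,240)), square and with its yellow front out. The tin, bottle and wrench measure where they were at the start, and the hand is clear.

```bash
python3 -c "
from rig import arm
print(arm.job_done())"
```

```text
the job is handed in; nothing more can be done
None
```

I handed the job in after about 29 s: the case was turned against the small red post and is home in the bay (measured x = 80.6 mm, y = 3 mm, 0.2° off square, yellow front out), with the tin, bottle and wrench undisturbed; the judge returned no verdict, and contact with the post during the turn was seen only in the camera images, since the force on the post can't be read.

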